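# Set the vacuum, lock it, and hold the lid at the third index stop

### The arm

A 6-joint arm with a two-finger parallel gripper is mounted at the origin on the work surface. World frame = base frame: x ahead of the robot, y to its left, z up, the work surface at z = 0. Lengths are in mm, angles in rad, forces in N, time in s.
With the tool pointing down it reaches from about 300 to 775 mm from the base axis. Payload 14.6 kg.
Tool frame: the origin (TCP) lies between the finger pads; the fingertips stand manip.tip_reach ahead of it and the grasp point (between the pads) lies 5 mm behind it (manip.tip_reach is the distance from the TCP to the fingertips, in mm); z points along the fingers, y is the line along which they close (so a half turn about z gives the same grasp; the last joint's range is limited). The gripper opens to 94 mm and grips with 3 to 60 N. Pads are 16 mm wide; open, the fingers measure 119 mm over their backs; the gripper's body (75 mm by 177 mm) begins 78 mm behind the grasp point.
Start: joints at [-1.294, 0.3, 1.521, -0, 1.321, -0.067], TCP at [185.38, -517.807, 219.446] pointing down, gripper open.
Joint ranges: [-3.03, 3.03], [-0.79, 2.21], [0.23, 2.52], [-1.04, 4.18], [0, 3.07], [-2.55, 2.55]. Speed limits (rad/s): [2.22, 2.22, 2.57, 3.14, 3.14, 3.14].

### API

Orientations are given as [roll, pitch, yaw] about the fixed x, y, z axes, in that order (R = Rz(yaw) Ry(pitch) Rx(roll)).
In Python, from cell import manip gives the robot as it stands. The module is installed in compiled form; this text tells all that it offers.
- The arm moves only by the shell command python3 -m creep 'ROWS' [FORCE]. ROWS is JSON, a list of rows, each a list of 3 entries, a list of its own where there are three numbers: the opening, from -1 (shut) to 1 (fully open), then the shift along the tool's x, y, z in cm, then the turn about the tool's z in units of 5 degrees (1.0 is 5 degrees). In form: [[grip, [tx, ty, tz], roll], ...]. A call has 1 to 12 rows; each row is the pose to reach, as a shift and turn from the pose commanded when the call began, along the tool's axes at that moment; what a row does not reach only later rows make up. A row lasts 1/10 s, in which the tool goes at most 50 mm and 8.59 degrees, less where a joint would pass 70% of its speed; a pose out of reach is approached as far as the arm can. A call with a gripper value outside its range is refused whole. The fingers move at their own pace and stop on an object; FORCE is the grip in N (left out, the last holds). Time passes only in rows, so rows that repeat a pose let the fingers close. It gives the time, the measured TCP pose, the force, the opening and the grip force at its end, in the units of the state.
- manip.read_state(): the state, without advancing time (a new reading comes with each control period).
- manip.camera(name): name is "scene" or "top" or "wrist"; returns the picture (420x560x3 uint8, red, green, blue); there is no depth.
- manip.camera_params(name): a dict with "fovy" (degrees; the focal length in pixels is half the picture's height over the tangent of half this angle, whatever the lens; pixels are square), "cx", "cy" (the principal point, pixels), "origin" and "attitude" of the camera in the world. Camera axes: x right, y down, z forward; pixel columns grow to the right and rows downward; lengths in mm; the calibration is good to about 2 mm. The wrist camera is an equidistant fisheye: a pixel r from the principal point sees the ray r / f radians off the axis. A picture is of the moment at which its call begins: read the wrist's pose just before it. camera_params takes no time and is no camera call; for the wrist camera it gives the pose at the moment of the call.
- manip.sign_off(): hands the job in; it is judged then, once.
The state is a dict: "clock": time; "joints": joint angles; "qd": joint speeds; "effort": joint torques, N m; "eef_pos": TCP position; "eef_rot": TCP orientation; "wrist_force": force on the tool from outside, world axes, zero at the start; "moment": the same for the moment, N m; "finger_gap": finger opening in mm; "finger_force": force on a finger pad.
Only numpy, scipy, OpenCV 4.12 (cv2) and the standard library are available. Lean on these libraries where they do the work, as an engineer would, in place of code of your own. Each camera call takes 0.05 s, during which the arm holds its last target. There are 200 camera calls.

### The job

Get the round inlaid lid ready for its next star point: turn the vacuum regulator's knob clockwise until its pointer is at the long mark, and slide the fork lock fully home over the knob. Then turn the indexing head's knob clockwise from its rest, counting three clicks to the third stop without running past it, and hold it there: it springs back if let go, so finish with the gripper still holding the knob. Leave the other things on the bench where they are.

Things in the scene. Friction and masses are not known exactly. Their poses are not given: they have to be found in the camera images.
- regulator: vacuum regulator: aluminium block 94 mm (x) by 190 mm (y) by 40 mm high, bolted to the bench. Origin on the bench under the knob's axis; the block runs from y = -140 to +50 mm. The long mark is on its top at +y of the knob; short ticks every 0.3 rad beside it. The fork lock is on the -y side of the knob. Left or right of the robot, the indexing head on the other side.
- reg_knob (a joint): angle of the regulator knob in rad: 0 with its pointer at the long mark, negative anticlockwise (seen from above) of it; grows clockwise. Limits -1.6 and 0.7; starts between -1.3 and -0.6. Light friction (0.04 Nm), stays where it is left. Within about 0.1 rad of the mark the lock's fork goes over the grip bar; farther off, it meets the bar.
- reg_grip (a point): point on the regulator knob's axis at the height to grip, 72 mm above the bench. The knob is a black disc (48 mm across, its top 51 mm above the bench) with an upright grip bar 12 mm thick, 44 mm long, top 83 mm above the bench. The bar runs along this point's y axis, the white pointer line at the +y end; the point turns with the knob.
- lock (a joint): travel of the fork lock in m, along the regulator's +y axis towards the knob: 0 away, 0.05 fully home with its two prongs either side of the knob's bar. Starts between 0 and 0.006. Sliding friction 2 N; stays where it is left.
- lock_grip (a point): point on the axis of the lock's upright steel post (16 mm across, top 94 mm above the bench), 81 mm above the bench. The post stands on a carriage 40 mm (x) by 46 mm (y), top 58 mm, and is 113 mm from the knob's axis at travel 0, 63 mm when home. Two prongs (8 mm thick, 24 mm apart between centres, 50 to 58 mm above the bench) point from the carriage to the knob.
- index_head: indexing head: grey block 275 mm (x) by 150 mm (y) by 50 mm high, bolted to the bench. Origin on the bench under the knob's axis; the block runs from x = -60 to +215 mm. Under the knob is a fixed steel dividing plate, 104 mm across, top 56 mm above the bench, with 15 small holes, one per stop (24 degrees apart); at rest the knob's pointer is at the hole on the -x side.
- lid_top (a point): centre of the top of the round wooden lid with an inlaid five-pointed star (104 mm across), 73 mm above the bench, on a turntable 110 mm across, 140 mm from the knob along the head's +x. It turns with the indexing knob; it need not be touched.
- index_knob (a joint): angle of the indexing knob in rad: 0 at rest against its end stop (it starts there), grows clockwise seen from above, limit 2.51. Stops (clicks) every 0.419 rad: the third at 1.257. A return spring (0.10 Nm at rest, 0.16 at the third stop) drives it back to 0 whenever let go; the detents add a ripple of +/-0.07 Nm: resistance rises after each stop, then drops going into the next.
- index_grip (a point): point on the indexing knob's axis at the height to grip, 89 mm above the bench. The knob is a dark steel disc (48 mm across, top 65 mm above the bench) with an upright grip bar 14 mm thick, 52 mm long, top 101 mm above the bench. The bar runs along this point's x axis, the pointer at its -x end; the point turns with the knob.
- strip: loose plain wooden strip, 130 x 28 x 18 mm, lying between the two fixtures; origin at the centre of its underside. Bystander.
- glue: loose glue jar, 56 mm across, 70 mm tall, origin at the centre of its underside. Bystander.
- driver: loose screwdriver lying near the robot's base. Bystander.
- blank: loose round wooden blank, 80 mm across, 12 mm thick, near the robot's base. Bystander.
- file: loose file with a wooden handle, about 250 mm long, lying at the robot's left. Bystander.
- cup: loose white coffee mug, 72 mm across, 60 mm tall, at the robot's right. Bystander.
- boxlet: loose small inlaid wooden box, 90 x 70 x 45 mm, far left. Bystander.

How it is judged (in metres and radians):
On the way, in this order (a step that is already met when the one before it is completed fails the run):
1. the regulator knob is set to the long mark (value of joint reg_knob between -0.13 and 0.13 rad), for 0.2 s.
2. the lock is slid home over the knob, which is still at the mark (all of step 1 and value of joint lock above 0.04 m), for 0.2 s.
3. the fingers hold the indexing knob at its third stop (value of joint index_knob between 1.1067 and 1.4067 rad and contact force between the fingers and index_knob above 3 N), for 0.5 s.
At the end, for the whole second after the job is handed in: The regulator knob is within 0.13 rad of the long mark, the lock at least 40 mm along its 50 mm travel, and the indexing knob within 0.15 rad of the third stop (1.257 rad), still, with the fingers pressing on it with more than 3 N (all of step 2 and all of step 3 and velocity of joint index_knob between -0.15 and 0.15 rad/s); the arm keeps its last pose, push and grip.
It fails at once if the indexing knob has run past the third stop towards the fourth (value of joint index_knob above 1.46 rad).
It fails at once if a bystander on the bench has been pushed more than 30 mm (distance of any of strip, glue, driver, blank, file, cup, boxlet from where it was at the start of the episode above 0.03 m).
It also fails if it takes over 58 s, if anything falls off the work surface, if the arm or the gripper's body presses on something with over 40 N, if the wrist force passes 120 N, or if a joint passes its speed limit or range.

## Working session

There is one attempt and no reset: what is moved stays moved. The work goes in short steps, Python scripts to look and compute and a shell command to move; the robot and the scene stay as the last step left them, time stands still between calls to the robot, and variables do not carry over. Pictures are saved under pics/ and viewed, at most 10 in all, crops included, and the job is handed in when it is done.

```bash
mkdir -p pics; python3 - <<'E'
from cell import manip
import cv2
s=manip.read_state();print(s,manip.tip_reach)
for n in("top","scene"):
    cv2.imwrite(f"pics/{n}0.png",manip.camera(n)[:,:,::-1]);print(n,manip.camera_params(n))
E
```

```text
{'clock': 0.0, 'joints': array([-1.29358815e+00,  3.00457984e-01,  1.52158672e+00, -2.87558098e-05,
        1.32071850e+00, -6.65691629e-02]), 'qd': array([-1.45832045e-03,  9.65232793e-05, -7.94776442e-04, -1.39442859e-04,
        3.41608118e-04,  5.82541093e-04]), 'effort': array([-8.24184899e-04, -5.31809700e+01, -3.52742529e+01,  7.08520389e-02,
        2.44246615e-02, -1.02169881e-04]), 'eef_pos': array([ 185.31186285, -517.57094445,  218.89113789]), 'eef_rot': array([-3.14042284e+00, -5.00737929e-05,  3.43784441e-01]), 'wrist_force': array([-0.52736393,  0.23423482,  0.08359919]), 'moment': array([ 0.02076951,  0.02604483, -0.02239884]), 'finger_force': 0.0, 'finger_gap': 93.90672681074807} 14.0
top {'fovy': 44.41871258257565, 'cx': 281.87749868008916, 'cy': 203.94845779336976, 'origin': array([ 197.14229895,    6.15377594, 1652.69258716]), 'attitude': array([-2.96228499, -0.0107034 , -1.56536975])}
scene {'fovy': 56.056533764021935, 'cx': 279.21042465847677, 'cy': 214.75951490505634, 'origin': array([1068.2944032 ,  621.5061702 ,  926.22580139]), 'attitude': array([-2.33357463,  0.01221166,  2.37339803])}
```

View pics/top0.png

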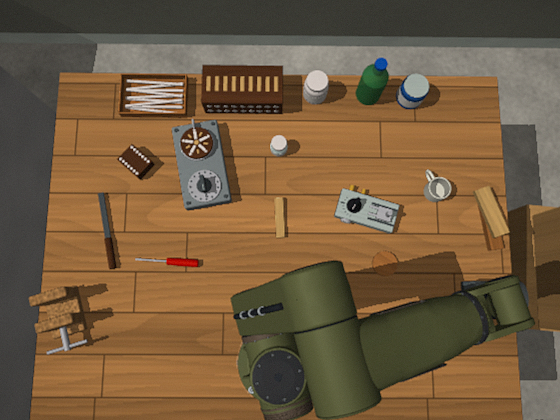

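View pics/scene0.png

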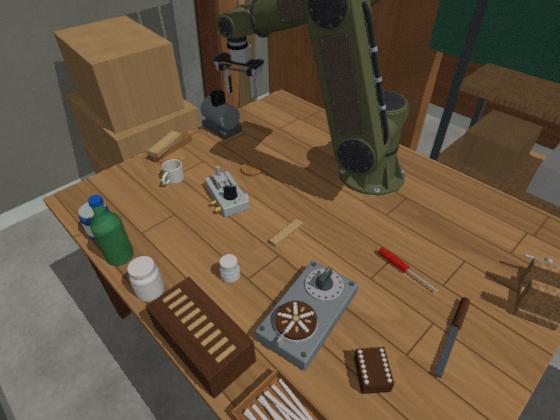

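The top view shows the regulator knob at about (354,205) with its lock post near (385,213). The indexing knob is at about (205,184) and the lid at (198,142). I'll crop both fixtures and enlarge them.

```bash
cat > h.py <<'E'
import numpy as np, cv2
from scipy.spatial.transform import Rotation as Ro
from cell import manip
def ray(n,uv,P=None):
    P=P or manip.camera_params(n); uv=np.atleast_2d(np.float64(uv))
    f=210/np.tan(np.radians(P["fovy"])/2); d=(uv-[P["cx"],P["cy"]])/f
    if n=="wrist":
        r=np.linalg.norm(d,axis=1,keepdims=True); d=d/np.maximum(r,1e-9)*np.tan(r)
    d=np.c_[d,np.ones(len(d))]
    return P["origin"],Ro.from_euler("xyz",P["attitude"]).apply(d)
def onz(n,uv,z,P=None):
    o,d=ray(n,uv,P); return (o+d*((z-o[2])/d[:,2])[:,None])[:,:2]
E
python3 - <<'E'
import cv2,numpy as np
im=cv2.imread("pics/top0.png")
a=cv2.resize(im[180:240,325:410],None,fx=6,fy=6,interpolation=2)[:, :510]
b=cv2.resize(im[115:215,165:240],None,fx=3.6,fy=3.6,interpolation=2)
c=np.zeros((360,780,3),np.uint8);c[:,:510]=a;c[:,510:]=b
cv2.imwrite("pics/crop1.png",c)
from h import onz
print("reg knob",onz("top",[354,205],83),"post",onz("top",[385,213],94))
print("idx knob",onz("top",[205,184],101),"lid",onz("top",[197,142],73))
E
```

```text
reg knob [[ 480.09061364 -233.0903101 ]] post [[ 453.79840745 -326.45470886]]
idx knob [[539.2476542  228.41581701]] lid [[682.1163556  262.25501921]]
```

View pics/crop1.png

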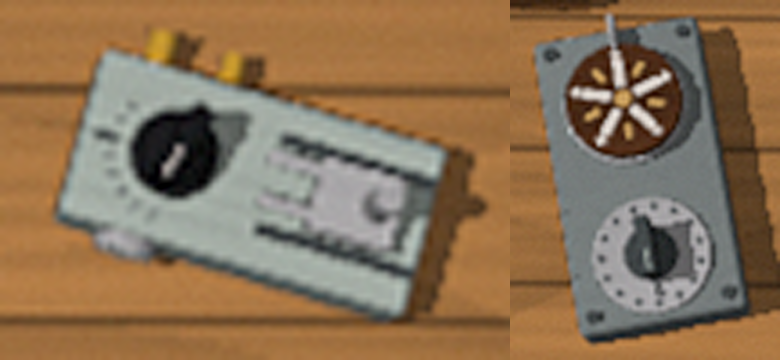

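The crop shows the regulator's long mark at crop (105,133) and the knob disc at (176,152). Its pointer runs down-left to (168,172), roughly 1.3 rad anticlockwise of the mark. The index pointer is towards the robot, at (658,285). Block corners give each fixture's pose.

```bash
python3 - <<'E'
from h import *
P=manip.camera_params("wrist");s=manip.read_state()
R=Ro.from_euler("xyz",s["eef_rot"])
print("wristcam in tool",R.inv().apply(P["origin"]-s["eef_pos"]),(R.inv()*Ro.from_euler("xyz",P["attitude"])).as_euler("xyz"),P["fovy"],P["cx"],P["cy"])
a=lambda c:np.float64(c)/6+[325,180]
b=lambda c:(np.float64(c)-[510,0])/3.6+[165,115]
C=onz("top",a([(107,48),(447,148),(408,318),(58,215)]),40)
# corners: (+x,+y),(+x,-y),(-x,-y),(-x,+y)
yd=(C[0]+C[3]-C[1]-C[2]);th=np.arctan2(yd[1],yd[0])-np.pi/2
Rm=lambda t:np.array([[np.cos(t),-np.sin(t)],[np.sin(t),np.cos(t)]])
print("reg yaw",th,"size",np.linalg.norm(yd)/2,"origin",C.mean(0)-Rm(th)@[0,-45],"knob disc",onz("top",a([176,152]),51),"mark",onz("top",a([105,133]),40))
D=onz("top",b([(535,45),(697,18),(747,308),(588,342)]),50)
xd=D[0]+D[1]-D[2]-D[3];t2=np.arctan2(xd[1],xd[0])
print("head yaw",t2,np.linalg.norm(xd)/2,"origin",D.mean(0)-Rm(t2)@[77.5,0],"plate",onz("top",b([653,254]),56),"lid",onz("top",b([623,98]),73))
E
```

```text
wristcam in tool [  73.67990897    0.5254148  -166.26025516] [-2.57671747e-01  2.42044011e-04  1.57141879e+00] 65.70646984690485 280.08616323005174 211.7759503535157
reg yaw -0.2847609125125432 size 189.79548139767735 origin [ 483.6951868  -239.03103724] knob disc [[ 484.7935365  -239.00425609]] mark [[ 496.76333404 -203.05031532]]
head yaw 0.20082964497669256 274.5044622483857 origin [540.35495433 233.45491276] plate [[544.11554809 235.57908036]] lid [[681.36423709 264.17228956]]
```

```bash
cat >> h.py <<'E'
def go(x,y,z,yaw,s=None):
    "units of creep needed to reach TCP x,y,z,yaw from the measured pose"
    s=s or manip.read_state(); R=Ro.from_euler("xyz",s["eef_rot"])
    t=R.inv().apply(np.float64([x,y,z])-s["eef_pos"])/10
    xa=R.as_matrix()[:,0]; d=np.arctan2(xa[1],xa[0])-yaw
    d=(d+np.pi)%(2*np.pi)-np.pi
    print("t",t.round(2),"roll",round(np.degrees(d)/5,2))
E
python3 -c "
from h import *
go(484,-239,200,2.45)"
python3 -m creep '[[1,[37.6,-16.2,1.0],-8],[1,[37.6,-16.2,1.0],-12],[1,[37.6,-16.2,1.0],-16],[1,[37.6,-16.2,1.0],-20],[1,[37.6,-16.2,1.0],-24],[1,[37.6,-16.2,1.0],-24],[1,[37.6,-16.2,1.0],-24],[1,[37.6,-16.2,1.0],-24],[1,[37.6,-16.2,1.0],-24],[1,[37.6,-16.2,1.0],-24],[1,[37.6,-16.2,1.0],-24],[1,[37.6,-16.2,1.0],-24]]'
```

```text
t [ 37.51 -16.16   1.91] roll -24.14
clock: 1.3
eef_pos: [484.8, -238.3, 209.0]
eef_rot: [-3.141, -0.001, 2.15]
wrist_force: [-0.1, -0.3, 0.5]
finger_gap: 93.6
finger_force: 0.0
```

```bash
python3 - <<'E'
from h import *
P=manip.camera_params("wrist");im=manip.camera("wrist")[:,:,::-1]
cv2.imwrite("pics/w1.png",im)
go(484.3,-239,200,2.5)
import json
json.dump({k:(v.tolist() if hasattr(v,'tolist') else v) for k,v in P.items()},open("w1.json","w"))
E
```

```text
t [-0.03 -0.07  0.91] roll -3.9
```

View pics/w1.png

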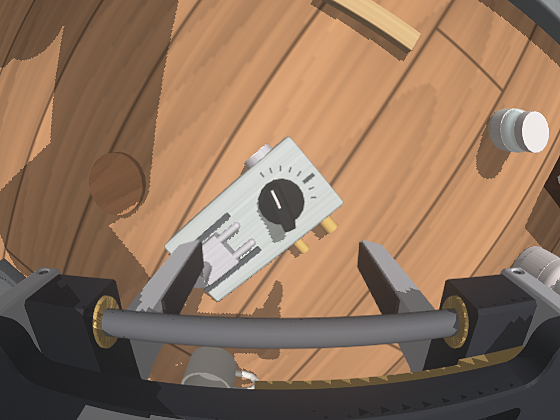

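The wrist view shows the knob disc around (280,201), its white pointer from (274,192) to (281,208), and the long mark at (308,178). I'll measure these on their own planes.

```bash
python3 - <<'E'
from h import *
import json
P=json.load(open("w1.json"));P["origin"]=np.array(P["origin"])
im=cv2.imread("pics/w1.png");g=cv2.cvtColor(im,6)
m=np.zeros_like(g);cv2.circle(m,(279,201),19,255,-1)
ys,xs=np.nonzero((g>150)&(m>0));w=onz("wrist",np.c_[xs,ys],83,P)
c=w.mean(0);v=np.linalg.svd(w-c)[2][0];print("pointer line n",len(w),"mid",c,"dir",np.arctan2(v[1],v[0]),"ends",w[np.argmin(w@v)],w[np.argmax(w@v)])
k=((g<60)&(cv2.circle(np.zeros_like(g),(280,203),34,255,-1)>0)).astype(np.uint8)
n,l,st,ce=cv2.connectedComponentsWithStats(k);i=1+np.argmax(st[1:,4]);print(st[i],ce[i],onz("wrist",ce[i],51,P))
cv2.imwrite("pics/w1c.png",cv2.resize(im[140:260,210:350],None,fx=5,fy=5,interpolation=2))
print("mark",onz("wrist",[308,178],40,P))
E
```

```text
pointer line n 52 mid [ 475.96221422 -233.37927072] dir -0.5637485978735166 ends [ 468.11933422 -228.8131594 ] [ 483.5291399  -239.02875932]
[293 223   2   6   6] [293.83333333 225.5       ] [[ 511.04422352 -253.09500042]]
mark [[ 496.93822445 -204.50540254]]
```

View pics/w1c.png

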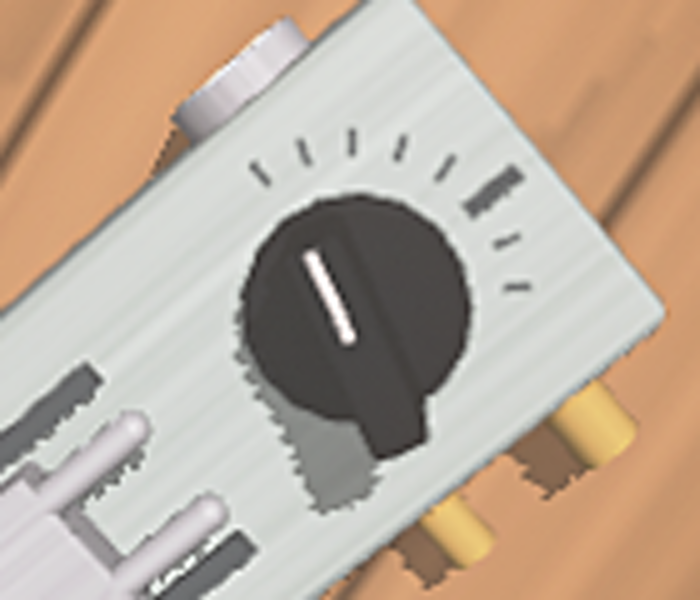

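The crop shows seven short ticks and the long mark around the disc. A circle through them gives the axis and the mark direction.

```bash
python3 - <<'E'
from h import *
import json
from scipy.optimize import least_squares
P=json.load(open("w1.json"));P["origin"]=np.array(P["origin"])
px=np.array([(260,172),(305,152),(352,142),(400,148),(446,166),(494,191),(508,242),(517,287)])/5+[210,140]-0.4
w=onz("wrist",px,40,P);k=np.array([5,4,3,2,1,0,-1,-2])*.3
r=np.array([33.]*5+[37]+[33]*2)
f=lambda p:(w-(p[:2]+(p[3]*r/33)[:,None]*np.c_[np.cos(p[2]+k),np.sin(p[2]+k)])).ravel()
s=least_squares(f,[484,-239,1.28,33]);print(s.x,s.fun.round(1))
e=onz("wrist",np.array([(307,140*0+253),(350,343)])/5+[210,140]-.4,83,P);d=e[0]-e[1];print("pointer",np.arctan2(d[1],d[0]),e)
e=onz("wrist",np.array([(520,170),(468,212)])/5+[210,140]-.4,40,P);d=e[0]-e[1];print("mark dir",np.arctan2(d[1],d[0]))
E
```

```text
[ 486.18029456 -239.83547967    1.27492894   34.0801838 ] [-0.2  0.1  0.4 -0.1 -0.1  0.  -0.2 -0.1 -0.2  0.5 -0.2 -0.8  0.4  0.2
  0.   0.2]
pointer 2.5834278028463005 [[ 468.22048198 -228.96988293]
 [ 484.09902527 -238.88438163]]
mark dir 1.2728747529785074
```

```bash
python3 -m creep '[[1,[-0.1,0,3],-1.7],[1,[-0.1,0,6],-3.3],[1,[-0.1,0,9],-4.9],[1,[-0.1,0,11.5],-4.9],[1,[-0.1,0,13.5],-4.9],[1,[-0.1,0,14.2],-4.9],[1,[-0.1,0,14.2],-4.9],[1,[-0.1,0,14.2],-4.9]]' 30
python3 -m creep '[[-0.6,[0,0,0],0],[-1,[0,0,0],0],[-1,[0,0,0],0],[-1,[0,0,0],0],[-1,[0,0,0],0],[-1,[0,0,0],0],[-1,[0,0,0],0],[-1,[0,0,0],0],[-1,[0,0,0],0],[-1,[0,0,0],0]]' 30
```

```text
clock: 2.15
eef_pos: [485.3, -239.4, 67.5]
eef_rot: [-3.141, -0.0, 2.57]
wrist_force: [-0.2, -0.3, -0.9]
finger_gap: 93.7
finger_force: 0.0
clock: 3.15
eef_pos: [485.3, -239.4, 67.5]
eef_rot: [-3.142, 0.0, 2.571]
wrist_force: [-0.2, 0.4, -0.1]
finger_gap: 17.3
finger_force: 0.0
```

```bash
python3 -m creep '[[-1,[0,0,0],0],[-1,[0,0,0],0],[-1,[0,0,0],0],[-1,[0,0,0],0]]' 30
```

```text
clock: 3.55
eef_pos: [485.7, -238.8, 67.5]
eef_rot: [3.141, 0.0, 2.572]
wrist_force: [3.2, 4.3, 0.2]
finger_gap: 11.6
finger_force: 30.0
```

```bash
python3 -m creep '[[-1,[0,0.05,0],1.5],[-1,[0,0.05,0],3],[-1,[0,0.05,0],4.5],[-1,[0,0.05,0],6],[-1,[0,0.05,0],7.5],[-1,[0,0.05,0],9],[-1,[0,0.05,0],10.5],[-1,[0,0.05,0],12],[-1,[0,0.05,0],13.5],[-1,[0,0.05,0],14.8],[-1,[0,0.05,0],14.8],[-1,[0,0.05,0],14.8]]'
python3 -m creep '[[-1,[0,0,0],0],[1,[0,0,0],0],[1,[0,0,0],0],[1,[0,0,0],0],[1,[0,0,0],0],[1,[0,0,0],0],[1,[0,0,0],0],[1,[0,0,0],0],[1,[0,0,0],0]]'
python3 -m creep '[[1,[0,0,-3],0],[1,[0,0,-7],0],[1,[0,0,-11],0],[1,[0,0,-13],0],[1,[0,0,-13],0],[1,[0,0,-13],0]]'
python3 - <<'E'
from h import *
import json
P=manip.camera_params("wrist");im=manip.camera("wrist")[:,:,::-1]
json.dump({k:(v.tolist() if hasattr(v,'tolist') else v) for k,v in P.items()},open("w2.json","w"))
cv2.imwrite("pics/w2.png",im)
cv2.imwrite("pics/w2c.png",cv2.resize(im[120:300,180:380],None,fx=3.3,fy=3.3,interpolation=2))
E
```

```text
clock: 4.75
eef_pos: [486.2, -238.6, 67.5]
eef_rot: [3.14, -0.001, 1.28]
wrist_force: [3.9, 3.5, -0.1]
finger_gap: 11.9
finger_force: 30.0
clock: 5.65
eef_pos: [485.6, -239.0, 67.5]
eef_rot: [3.142, 0.0, 1.28]
wrist_force: [0.1, -0.2, 0.8]
finger_gap: 72.5
finger_force: 0.0
clock: 6.25
eef_pos: [485.4, -238.8, 196.8]
eef_rot: [-3.141, -0.0, 1.28]
wrist_force: [0.5, -0.7, -0.2]
finger_gap: 94.1
finger_force: 0.0
```

View pics/w2c.png

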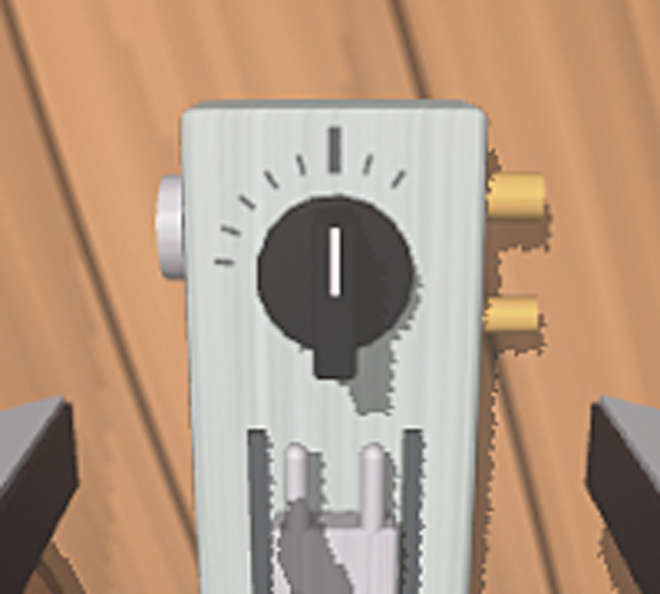

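The pointer now lies on the long mark, with both at crop x≈335. Next I'll go to the lock post.

```bash
python3 -m creep '[[1,[-4,0.05,0],0],[1,[-8,0.05,0],0],[1,[-11,0.05,1],0],[1,[-11,0.05,5],0],[1,[-11,0.05,9],0],[1,[-11,0.05,11],0],[0,[-11,0.05,12.1],0],[-0.5,[-11,0.05,12.1],0],[-1,[-11,0.05,12.1],0],[-1,[-11,0.05,12.1],0],[-1,[-11,0.05,12.1],0],[-1,[-11,0.05,12.1],0]]' 40
python3 -m creep '[[-1,[0,0,0],0],[-1,[0,0,0],0],[-1,[0,0,0],0],[-1,[0,0,0],0],[-1,[0,0,0],0],[-1,[0,0,0],0],[-1,[0,0,0],0]]' 40
python3 -c "
from h import *
print(onz('top',[388.3,214.2],94))"
```

```text
clock: 7.5
eef_pos: [454.7, -344.6, 77.1]
eef_rot: [3.141, 0.0, 1.28]
wrist_force: [-1.0, -0.1, 0.2]
finger_gap: 49.4
finger_force: 0.0
clock: 8.2
eef_pos: [454.6, -344.5, 76.5]
eef_rot: [3.141, 0.0, 1.28]
wrist_force: [2.7, -1.0, -1.3]
finger_gap: 15.3
finger_force: 40.0
[[ 450.13131552 -336.51353399]]
```

```bash
python3 -m creep '[[-1,[0.7,0,0],0],[-1,[1.4,0,0],0],[-1,[2.1,0,0],0],[-1,[2.8,0,0],0],[-1,[3.5,0,0],0],[-1,[4.0,0,0],0],[-1,[4.4,0,0],0],[-1,[4.4,0,0],0]]'
python3 -m creep '[[-1,[0.2,0,0],0],[-1,[0.4,0,0],0],[-1,[0.5,0,0],0],[-1,[0.5,0,0],0]]'
```

```text
clock: 9.0
eef_pos: [467.4, -301.7, 76.5]
eef_rot: [3.142, -0.001, 1.28]
wrist_force: [3.7, 0.5, -0.5]
finger_gap: 15.4
finger_force: 40.0
clock: 9.4
eef_pos: [468.6, -297.5, 76.5]
eef_rot: [3.141, -0.0, 1.28]
wrist_force: [4.2, -2.2, -1.8]
finger_gap: 15.7
finger_force: 40.0
```

```bash
python3 -m creep '[[-1,[0.2,0,0],0],[-1,[0.4,0,0],0],[-1,[0.6,0,0],0],[-1,[0.6,0,0],0]]'
python3 -m creep '[[-1,[-0.15,0,0],0],[1,[-0.15,0,0],0],[1,[-0.15,0,0],0],[1,[-0.15,0,0],0],[1,[-0.15,0,0],0],[1,[-0.15,0,-2],0],[1,[-0.15,0,-6],0],[1,[-0.15,0,-10],0],[1,[-0.15,0,-13],0],[1,[-0.15,0,-13],0]]'
python3 - <<'E'
from h import *
im=manip.camera("wrist")[:,:,::-1]
cv2.imwrite("pics/w3c.png",cv2.resize(im[80:320,140:400],None,fx=2.4,fy=2.4,interpolation=2))
go(542,234.8,196,0.203+np.pi)
E
```

```text
clock: 9.8
eef_pos: [469.2, -295.6, 76.6]
eef_rot: [3.14, 0.007, 1.279]
wrist_force: [-5.7, -31.1, -6.0]
finger_gap: 15.5
finger_force: 40.0
clock: 10.8
eef_pos: [471.0, -293.8, 210.8]
eef_rot: [3.135, 0.002, 1.28]
wrist_force: [-0.7, -0.7, 0.4]
finger_gap: 84.0
finger_force: 0.0
t [52.65 -8.27  1.13] roll -23.66
```

View pics/w3c.png

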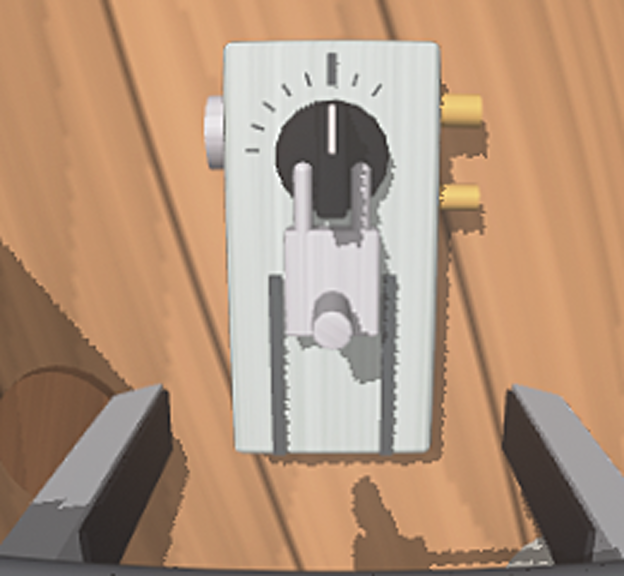

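The lock is home: it ran against its stop with 31 N, the prongs straddle the bar, and the pointer is still on the mark. Next is the indexing head.

```bash
python3 -m creep '[[1,[4,-0.6,0],-1.6],[1,[9,-1.4,0],-3.2],[1,[14,-2.2,0],-4.8],[1,[19,-3,0],-6.4],[1,[24,-3.8,0],-8],[1,[29,-4.6,0],-9.6],[1,[34,-5.3,0],-11.2],[1,[39,-6.1,0],-12.8],[1,[44,-6.9,0],-14.4],[1,[48,-7.6,0],-16],[1,[51,-8.1,0],-17.6],[1,[52.7,-8.3,0],-19.2]]'
python3 - <<'E'
from h import *
go(542,234.8,200,0.203+np.pi)
E
```

```text
clock: 12.05
eef_pos: [540.7, 237.9, 204.5]
eef_rot: [-3.14, -0.003, 2.963]
wrist_force: [0.5, -0.3, -0.9]
finger_gap: 93.9
finger_force: 0.0
t [-0.19 -0.28  0.45] roll -4.37
```

```bash
python3 -m creep '[[1,[-0.2,-0.2,0],-1.6],[1,[-0.2,-0.2,0],-3.2],[1,[-0.2,-0.2,0],-4.4],[1,[-0.2,-0.2,0],-4.4],[1,[-0.2,-0.2,0],-4.4]]'
python3 - <<'E'
from h import *
import json
P=manip.camera_params("wrist");im=manip.camera("wrist")[:,:,::-1]
json.dump({k:(v.tolist() if hasattr(v,'tolist') else v) for k,v in P.items()},open("w4.json","w"))
cv2.imwrite("pics/w4.png",im)
cv2.imwrite("pics/w4c.png",cv2.resize(im[100:300,180:380],None,fx=3,fy=3,interpolation=2))
E
```

```text
clock: 12.55
eef_pos: [542.8, 233.0, 205.4]
eef_rot: [-3.141, -0.002, -2.947]
wrist_force: [0.0, 0.9, -0.0]
finger_gap: 94.3
finger_force: 0.0
```

View pics/w4c.png

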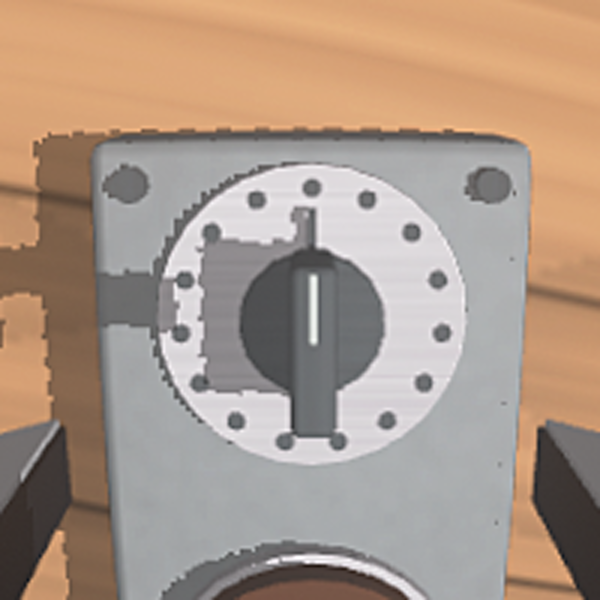

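The knob's bar is vertical in the picture, with its white line at crop x≈314 from y 275 to 345. The ring of 15 holes has its rest hole at (312,188).

```bash
python3 - <<'E'
from h import *
import json
P=json.load(open("w4.json"));P["origin"]=np.array(P["origin"])
T=lambda p:np.array(p)/3+[180,100]-.33
from scipy.optimize import least_squares
px=[(312,188),(257,200),(212,232),(185,280),(181,333),(199,383),(236,421),(286,441),(338,441),(387,421),(424,383),(442,333),(438,280),(412,232),(367,200)]
w=onz("wrist",T(px),56,P);k=np.arange(15)*2*np.pi/15
f=lambda p:(w-p[:2]-p[3]*np.c_[np.cos(p[2]+k),np.sin(p[2]+k)]).ravel()
s=least_squares(f,[542,234,-2.94,45]);print(s.x,s.x[2]+np.pi,abs(s.fun).max())
e=onz("wrist",T([(314,275),(314,345)]),101,P);d=e[0]-e[1];print(e,np.arctan2(d[1],d[0]))
go(s.x[0],s.x[1],84,s.x[2])
E
```

```text
[545.38635813 236.43633881  -2.94673068  44.11552972] 0.1948619780844547 0.30744308946760424
[[521.83390311 231.90636416]
 [541.92900783 235.91842736]] -2.9445300398999694
t [-0.33  0.29 12.17] roll -0.0
```

```bash
python3 -m creep '[[1,[-0.3,0.3,4],0],[1,[-0.3,0.3,8],0],[1,[-0.3,0.3,11],0],[0,[-0.3,0.3,12.1],0],[-1,[-0.3,0.3,12.1],0],[-1,[-0.3,0.3,12.1],0],[-1,[-0.3,0.3,12.1],0],[-1,[-0.3,0.3,12.1],0],[-1,[-0.3,0.3,12.1],0],[-1,[-0.3,0.3,12.1],0],[-1,[-0.3,0.3,12.1],0],[-1,[-0.3,0.3,12.1],0]]' 55
python3 -m creep '[[-1,[0,0,0],0],[-1,[0,0,0],0],[-1,[0,0,0],0],[-1,[0,0,0],0],[-1,[0,0,0],0]]' 55
python3 -c "
from h import *
s=manip.read_state();print(s['moment'],s['eef_rot'])"
```

```text
clock: 13.8
eef_pos: [545.5, 236.7, 85.5]
eef_rot: [3.142, 0.0, -2.944]
wrist_force: [-0.7, 0.1, -0.9]
finger_gap: 25.1
finger_force: 0.0
clock: 14.3
eef_pos: [545.4, 236.9, 85.4]
eef_rot: [3.141, 0.0, -2.944]
wrist_force: [-0.6, 3.9, -0.1]
finger_gap: 13.8
finger_force: 55.0
[ 0.96331694  0.05816536 -0.04144858] [ 3.14117586e+00  3.12713934e-05 -2.94377120e+00]
```

```bash
M='import sys;from h import *;s=manip.read_state();print("mz",s["moment"][2].round(3),"yaw",s["eef_rot"][2].round(3))'
python3 -m creep '[[-1,[0,0,0],0.8],[-1,[0,0,0],1.6],[-1,[0,0,0],2.4],[-1,[0,0,0],3.2],[-1,[0,0,0],4],[-1,[0,0,0],4.8],[-1,[0,0,0],4.8]]';python3 -c "$M"
python3 -m creep '[[-1,[0,0,0],0.8],[-1,[0,0,0],1.6],[-1,[0,0,0],2.4],[-1,[0,0,0],3.2],[-1,[0,0,0],4],[-1,[0,0,0],4.8],[-1,[0,0,0],4.8]]';python3 -c "$M"
python3 -m creep '[[-1,[0,0,0],0.8],[-1,[0,0,0],1.6],[-1,[0,0,0],2.4],[-1,[0,0,0],2.4]]';python3 -c "$M"
```

```text
clock: 15.0
eef_pos: [545.4, 236.8, 85.5]
eef_rot: [3.141, -0.0, 2.92]
wrist_force: [-0.5, 4.9, 0.2]
finger_gap: 13.7
finger_force: 55.0
mz 0.106 yaw 2.92
clock: 15.7
eef_pos: [545.4, 236.7, 85.5]
eef_rot: [-3.142, -0.0, 2.503]
wrist_force: [-1.0, 4.5, 0.1]
finger_gap: 13.4
finger_force: 55.0
mz 0.126 yaw 2.503
clock: 16.1
eef_pos: [545.4, 236.7, 85.4]
eef_rot: [-3.141, -0.0, 2.294]
wrist_force: [-1.8, 3.1, 0.5]
finger_gap: 13.8
finger_force: 55.0
mz 0.125 yaw 2.294
```

```bash
python3 -m creep '[[-1,[0,0,0],0.6],[-1,[0,0,0],1.2],[-1,[0,0,0],1.8],[-1,[0,0,0],2.4],[-1,[0,0,0],2.4],[-1,[0,0,0],2.4],[-1,[0,0,0],2.4],[-1,[0,0,0],2.4],[-1,[0,0,0],2.4],[-1,[0,0,0],2.4]]'
python3 - <<'E'
from h import *
s=manip.read_state();print(s["moment"],s["eef_rot"])
t=manip.camera("top")[:,:,::-1];w=manip.camera("wrist")[:,:,::-1]
a=cv2.resize(t[110:240,165:240],(346,600),interpolation=2)
b=cv2.resize(w[100:330,195:365],(443,600),interpolation=2)
cv2.imwrite("pics/f.png",np.hstack([a,b]))
E
```

```text
clock: 17.1
eef_pos: [545.4, 236.6, 85.4]
eef_rot: [-3.141, -0.0, 2.083]
wrist_force: [-3.7, 2.7, 2.1]
finger_gap: 13.6
finger_force: 55.0
[0.57661734 0.80733944 0.1891352 ] [-3.14129685e+00 -5.61793383e-05  2.08327442e+00]
```

View pics/f.png

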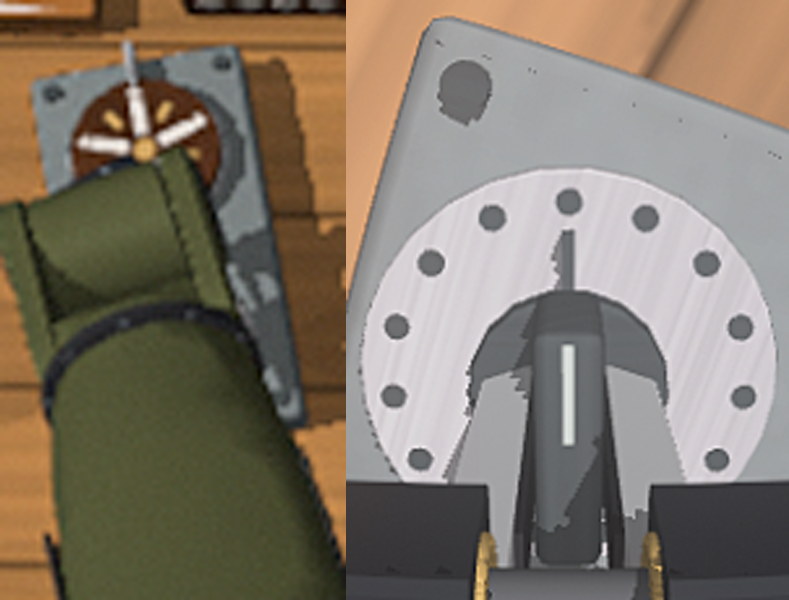

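The pointer sits exactly on a hole, with pointer and hole both at x≈568. The tool has turned 1.256 rad, which is three stops, and the grip is steady at 55 N.

```bash
python3 -c "
from cell import manip
print(manip.sign_off())"
```

```text
the job is handed in; nothing more can be done
None
```

The job is handed in: the regulator pointer is on the long mark, the lock is fully home, and the gripper is holding the indexing knob at the third stop (1.256 rad turned, 55 N grip). The sign-off returned no verdict.

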